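# Second lockout padlock on the hook

## Task

Hang the steel padlock standing on the bench on the post's hook, in front of the padlock already hanging there, its shackle over the upturned end. Then ease both padlocks back along the hook until you feel the first one bear firmly but gently against the post, and leave them hanging there freely, close together, so that the front of the hook stays clear for the next one. Do not knock the first padlock off or disturb the other things.

Things in the scene. Friction and masses are not known exactly. Their poses are not given: they have to be found in the camera images.
- lock_second: The padlock to hang: laminated steel, standing upright on the bench, shackle closed on top. Body 30 mm thick (its x), 50 mm wide (y), 42 mm high; 84 mm high in all, about 0.3 kg, front and back alike. Origin: centre of the body's underside, z up towards the shackle.
- arch_second (a point): Inside top of lock_second's shackle arch, 76 mm above that padlock's origin. The shackle is an 8 mm round bar, 42 mm wide outside and 26 mm inside (y), with a round arch; the opening under it is 34 mm high, from the top of the body to this point.
- lock_first: The padlock already on the hook; same make, size and axes as lock_second. It hangs by its arch from the straight of the hook, somewhere along it, its thickness along the hook, and can slide and swing; its friction on the hook is at most 1.5 N. Hanging, its origin is 72 mm below the hook bar's axis.
- hook_foot (a point): Point on the axis of the hook's fixed, rigid 8 mm round bar at the foot of its upturned end, 165 mm above the bench. The straight runs level from here along this point's +x and is bolted through a fixed upright post. The clear straight from here to the post's face differs each time, 92 to 122 mm; it is not measured and must be felt.
- hook_tip (a point): Top of the hook's upturned end: 5 mm farther out (hook_foot's -x) and 14 mm above the bar's axis. The post behind: a flat bar 40 mm wide (y), 177 mm high, whose flat face towards the upturn stops the padlocks' bodies; its foot plate, 150 mm wide and 14 mm high, reaches 5 mm in front of that face.
- lock_small: Bystander: small brass padlock, body 18 by 34 by 30 mm, standing near lock_second, 47 mm high; origin at the centre of its underside. Leave it.
- chuck_key: Bystander: steel drill chuck key lying near lock_second, 72 mm long (x) with a 72 mm T bar (y), 16 mm high; origin on the bench under its middle. Leave it.
- jar_near: Bystander: amber jar with a white cap, 48 mm wide, 75 mm high, on the bench beside the hook; origin at the centre of its underside. Leave it.
- jar_far: Bystander: amber jar like jar_near, farther back. Leave it.
- screwdriver: Bystander: screwdriver with a wooden handle, 170 mm long, lying on the bench. Leave it.
- parts_cup: Bystander: aluminium cup, 80 mm wide, 85 mm high. Leave it.
- drill_vise: Bystander: small grey drill-press vise, 140 mm long, 48 mm high, to the left. Leave it.
Not all that is in view belongs to the job. What is shaped like the lock_first but blue, turquoise or yellow is not meant.

How it is judged (in metres and radians):
On the way, in this order (a step that is already met when the one before it is completed fails the run):
1. the second padlock's shackle is round the hook, behind the upturned end and in front of the first padlock (x of lock_second in the frame of hook_foot above 0.006 m and y of lock_second in the frame of hook_foot between -0.02 and 0.02 m and z of lock_second in the frame of hook_foot between -0.078 and -0.04 m), for 0.1 s.
2. both padlocks are eased back until the first bears on the post: it is upright and still while the padlocks press together with more than 3 N (contact force between lock_first and lock_second above 3 N and angle between lock_first's own z axis and vertical below 0.3 rad and linear speed of lock_first below 0.01 m/s and x of lock_first in the frame of hook_foot above 0.07 m), for 0.2 s.
At the end, for the whole second after the job is handed in: Both padlocks hang freely on the hook's straight, upright within 0.2 rad and at rest, the second in front of the first, centres at most 38 mm apart, back at the post: the first at least 70 mm and the second at least 40 mm behind the foot of the upturn (x of lock_second in the frame of hook_foot above 0.04 m and x of lock_first in the frame of hook_foot above 0.07 m and distance between lock_first and lock_second below 0.038 m and z of lock_second in the frame of hook_foot between -0.078 and -0.064 m and z of lock_first in the frame of hook_foot between -0.078 and -0.064 m and angle between each of lock_second, lock_first's own z axis and vertical below 0.2 rad and linear speed of each of lock_second, lock_first below 0.05 m/s); the robot touches nothing.
It fails at once if the padlocks pressed together harder than 18 N (contact force between lock_first and lock_second above 18 N).
It fails at once if the first padlock knocked off, lifted off or tipped (angle between lock_first's own z axis and vertical above 0.6 rad or z of lock_first in the frame of hook_foot below -0.085 m or z of lock_first in the frame of hook_foot above -0.055 m).
It fails at once if a bystander moved more than 20 mm (distance of any of lock_small, chuck_key, jar_near, jar_far, screwdriver, parts_cup, drill_vise from where it was at the start of the episode above 0.02 m).
It also fails if it takes over 58 s, if anything falls off the work surface, if the arm or the gripper's body presses on something with over 40 N, if the wrist force passes 120 N, or if a joint passes its speed limit or range.

## Robot

A 6-joint arm with a two-finger parallel gripper is mounted at the origin on the work surface. World frame = base frame: x ahead of the robot, y to its left, z up, the work surface at z = 0. Lengths are in mm, angles in rad, forces in N, time in s.
With the tool pointing down it reaches from about 350 to 725 mm from the base axis. Payload 6 kg.
Tool frame: the origin (TCP) lies midway between the tips of the shut fingers; the grasp point (between the pads) lies 19 mm behind it; z points along the fingers, y is the line along which they close (so a half turn about z gives the same grasp; the last joint's range is limited). The gripper opens to 85 mm and grips with 20 to 120 N. Pads are 22 mm wide; open, the fingers measure 114 mm over their backs; the gripper's body (76 mm by 85 mm) begins 54 mm behind the grasp point. The pads swing forward as they close: fully open they stand 13 mm farther back than shut.
Start: joints at [-0.876, 0.04, 0.085, 0, -1.615, -0.334], TCP at [211.821, -561.342, 231.261] pointing down, gripper open.
Joint ranges: [-2.56, 2.56], [-1.29, 2.01], [-1.08, 1.49], [-3.29, 1.98], [-2.81, -0.18], [-2.99, 2.99]. Speed limits (rad/s): [2.57, 2.57, 3.01, 3.14, 3.14, 3.14].

## Interface

Orientations are given as [roll, pitch, yaw] about the fixed x, y, z axes, in that order (R = Rz(yaw) Ry(pitch) Rx(roll)).
In Python, from plant import * gives the robot as it stands. The module is installed in compiled form; this text tells all that it offers.
- The arm moves only by the tool play_rows, never from a script. Its argument "deltas" is a list of rows, each an object with "fingers": the closure, from -1 (fully open) to 1 (shut), so that 0 is half open; "dp": the shift along the tool's x, y, z in mm, a list of three; "twist": the turn, a rotation vector about the tool's x, y, z in degrees, a list of three. A call has 1 to 5 rows; each row is the pose to reach, as a shift and turn from the pose commanded when the call began, along the tool's axes at that moment; what a row does not reach only later rows make up. A row lasts 1/8 s, in which the tool goes at most 62.5 mm and 10.7 degrees, less where a joint would pass 70% of its speed; a pose out of reach is approached as far as the arm can. A call with a gripper value outside its range is refused whole. The fingers move at their own pace and stop on an object; "grip_force" is the grip in N (left out, the last holds). Time passes only in rows, so rows that repeat a pose let the fingers close. It gives the time, the measured TCP pose, the force, the opening and the grip force at its end, in the units of the state.
- sense(): the state, without advancing time (a new reading comes with each control period).
- read_camera(name): name is "side" or "top"; returns a dict with "image" (400x640x3 uint8, red, green, blue), "fx", "fy", "cx", "cy" (pixels), "R" (3x3) and "t" (3): a world point X has camera coordinates R X + t. Camera axes: x right, y down, z forward; pixel columns grow to the right and rows downward; lengths in mm; the calibration is good to about 2 mm. A picture is of the moment at which its call begins. There is no depth.
- finish_job(): hands the job in; it is judged then, once.
The state is a dict: "time_s": time; "joint_positions": joint angles; "dq": joint speeds; "effort": joint torques, N m; "tcp_pos": TCP position; "tcp_rot": TCP orientation; "ft_force": force on the tool from outside, world axes, zero at the start; "wrist_torque": the same for the moment, N m; "gripper_width": finger opening in mm; "finger_force": force on a finger pad.
Only numpy, scipy, OpenCV 4.12 (cv2) and the standard library are available. Lean on these libraries where they do the work, as an engineer would, in place of code of your own. Each camera call takes 0.05 s, during which the arm holds its last target. There are 200 camera calls.

## Working session

There is one attempt and no reset: what is moved stays moved. The work goes in short steps, Python scripts to look and compute and a tool call to move; the robot and the scene stay as the last step left them, time stands still between calls to the robot, and variables do not carry over. Pictures are saved under pics/ and viewed, at most 11 in all, crops included, and the job is handed in when it is done.

Besides the shell and the picture viewer there is one more tool, called after "Request:" as name(argument=value, ...), one argument or row to a line, values as JSON. play_rows: Moves the arm, as the interface text tells. Its arguments: {"type":"object","properties":{"deltas":{"type":"array"},"grip_force":{"type":"number"}},"required":["deltas"]}

```bash
mkdir -p pics
python3 - <<'E'
from plant import *
import cv2,pickle
d={}
for n in("side","top"):
    c=read_camera(n);d[n]=c;cv2.imwrite(f"pics/{n}0.png",c["image"][:,:,::-1]);print(n,c["fx"],c["cx"],c["cy"],c["R"],c["t"])
pickle.dump(d,open("cam0.pkl","wb"))
s=sense();print(s["tcp_pos"],s["tcp_rot"],s["ft_force"],s["gripper_width"],s["time_s"])
E
```

```text
side 362.3283557030626 324.2994506751038 202.88618048171637 [[-0.78715445 -0.61655829 -0.01561247]
 [-0.38286133  0.50832836 -0.77137506]
 [ 0.48353395 -0.6012139  -0.63618926]] [423.38771383 297.85976968 769.20440178]
top 497.5824606982921 319.7937594374445 190.4744007232593 [[-0.07639804 -0.99707416  0.00254174]
 [-0.97415385  0.07409787 -0.21338646]
 [ 0.21257378 -0.01877835 -0.97696456]] [  50.9899371   551.81407994 1349.79570805]
[ 211.78981119 -561.06562557  230.37913179] [ 3.13998559e+00 -1.24616722e-04 -2.78072612e+00] [0.72730921 0.55065801 0.33725724] 85.29212088216022 0.1
```

View pics/side0.png

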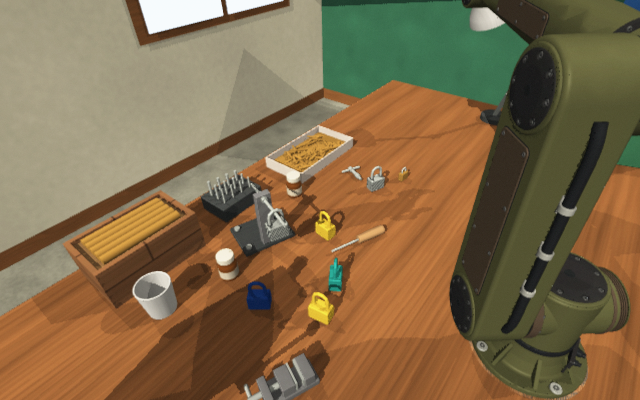

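View pics/top0.png

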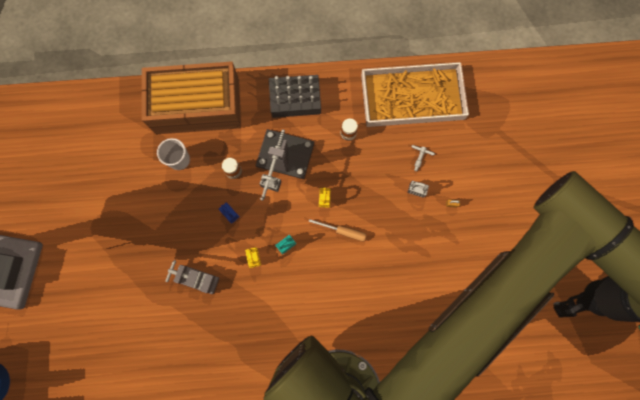

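The side view has the steel padlock at (375,179), the small brass one at (403,173), the chuck key at (352,172), and the post with its hook and hanging lock at about (270,220). In the top view the steel padlock is at (418,188), brass at (453,203), and the hook runs from about (280,135) to (264,198). Yellow, blue and turquoise locks are decoys. I'll confirm this in an enlarged composite crop.

Run:
```python
import cv2,numpy as np
s=cv2.imread("pics/side0.png");t=cv2.imread("pics/top0.png")
f=lambda im,x,y,w,h:cv2.resize(im[y:y+h,x:x+w],(400,300),interpolation=cv2.INTER_CUBIC)
# all 5x (80x60)
a=np.vstack([np.hstack([f(s,230,185,80,60),f(s,340,150,80,60)]),np.hstack([f(t,240,145,80,60),f(t,390,155,80,60)])])
cv2.imwrite("pics/crop0.png",a)
```

```text
(no output)
```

View pics/crop0.png

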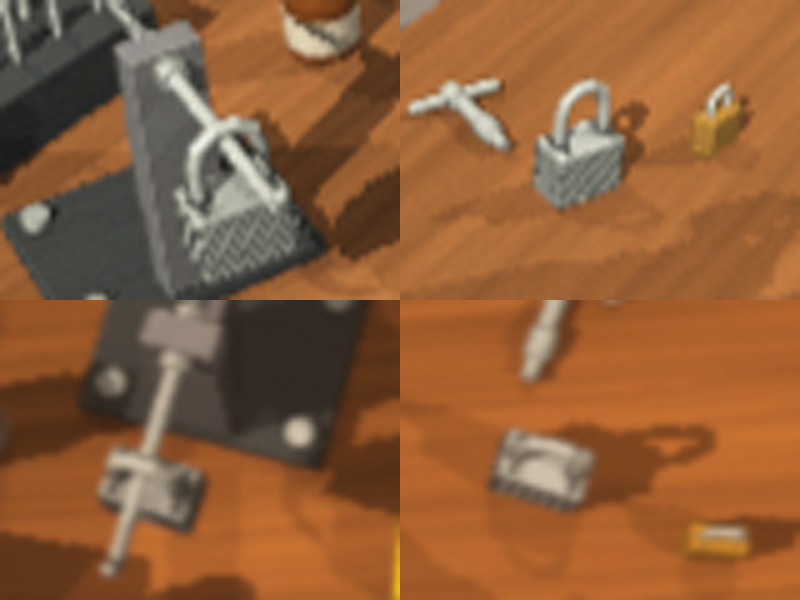

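The crop confirms it: the steel lock with laminated body is alone on the bench between key and brass lock, and the other steel lock hangs on the hook. The hook tip is at top (262,198.6) and side (285.6,225); the bar root is at top (274,156) and side (263.6,199.4).

```bash
cat > h.py <<'E'
import numpy as np,pickle,cv2
def ray(c,u,v):
    R=np.array(c["R"]);t=np.array(c["t"]);o=-R.T@t
    d=R.T@np.array([(u-c["cx"])/c["fx"],(v-c["cy"])/c["fy"],1]);return o,d/np.linalg.norm(d)
def onz(c,u,v,z):
    o,d=ray(c,u,v);return o+d*(z-o[2])/d[2]
def tri(c1,p1,c2,p2):
    o,d=ray(c1,*p1);q,e=ray(c2,*p2)
    s=np.linalg.lstsq(np.c_[d,-e],q-o,rcond=None)[0]
    a,b=o+d*s[0],q+e*s[1];return (a+b)/2,np.linalg.norm(a-b)
E
python3 - <<'E'
from h import *
np.set_printoptions(precision=1,suppress=True)
d=pickle.load(open("cam0.pkl","rb"));S,T=d["side"],d["top"]
print("cams",ray(S,0,0)[0],ray(T,0,0)[0])
ts=lambda i,x,y:{0:(230+x/5,185+y/5),1:(340+(x-400)/5,150+y/5),2:(240+x/5,145+(y-300)/5),3:(390+(x-400)/5,155+(y-300)/5)}[i]
print("tip",tri(S,ts(0,278,203),T,ts(2,110,568)),onz(T,*ts(2,110,568),179),onz(S,*ts(0,278,203),172))
print("root",tri(S,ts(0,170,75),T,ts(2,172,355)),onz(T,*ts(2,172,355),165),onz(S,*ts(0,170,75),165))
for p in[(172,358),(150,440),(130,500),(118,540)]:print("bar top",onz(T,*ts(2,*p),165))
for p in[(540,192),(568,207),(622,178)]:print("L2 bot side",onz(S,*ts(1,*p),0))
for p in[(535,148),(562,163),(625,138)]:print("L2 top side",onz(S,*ts(1,*p),42))
print("arch S",onz(S,*ts(1,597,85),82))
for p in[(507,430),(593,455)]:print("L2 top",onz(T,*ts(3,*p),42))
for p in[(490,490),(576,510)]:print("L2 bot",onz(T,*ts(3,*p),0), onz(T,*ts(3,p[0]+3,p[1]-15),42))
print("small",onz(T,*ts(3,718,545),15))
for p in[(112,452),(203,482),(190,530),(103,492)]:print("L1",onz(T,*ts(2,*p),135), onz(T,*ts(2,*p),93))
for p in[(85,400),(320,468)]:print("plate",onz(T,*ts(2,*p),14))
print("jarnear",onz(T,230,167,75),"jarfar",onz(T,349,128,75),"yellow",onz(T,325,198,30), "drv",onz(T,338,230,10))
E
```

```text
cams [ 75.4 572.1 725.7] [ 254.5   35.3 1436.3]
tip (array([519.5, 161.8, 168.8]), np.float64(1.5995733066455875)) [518.  161.2 179. ] [516.2 163.8 172. ]
root (array([632. , 122.3, 163. ]), np.float64(5.428963204972658)) [633.7 123.9 165. ] [627.3 122.9 165. ]
bar top [632. 124. 165.]
bar top [588.1 138.1 165. ]
bar top [556.5 150.3 165. ]
bar top [535.5 157.7 165. ]
L2 bot side [ 558.1 -259.6    0. ]
L2 bot side [ 534.8 -256.9    0. ]
L2 bot side [ 522.9 -305.3    0. ]
L2 top side [ 558.  -248.9   42. ]
L2 top side [ 535.5 -245.4   42. ]
L2 top side [ 517.6 -292.8   42. ]
arch S [ 535.4 -281.4   82. ]
L2 top [ 565.7 -256.9   42. ]
L2 top [ 547.3 -304.5   42. ]
L2 bot [ 539.7 -251.4    0. ] [ 540.  -245.8   42. ]
L2 bot [ 523.8 -300.6    0. ] [ 524.6 -293.6   42. ]
small [ 494.1 -377.    15. ]
L1 [590.8 161.3 135. ] [601.7 165.3  93. ]
L1 [570.5 113.4 135. ] [580.7 115.9  93. ]
L1 [544.7 121.9 135. ] [554.1 124.7  93. ]
L1 [569.1 167.2 135. ] [579.3 171.5  93. ]
plate [655.  187.3  14. ]
plate [603.2  51.5  14. ]
jarnear [637.7 257.2  75. ] jarfar [728.  -88.8  75. ] yellow [537.2  -5.   30. ] drv [444.5 -35.6  10. ]
```

```bash
cat >> h.py <<'E'
from scipy.spatial.transform import Rotation as Ro
def go(pos,yawdeg,roll=180,pitch=0):
    from plant import sense
    s=sense();R0=Ro.from_euler("xyz",s["tcp_rot"]);R1=Ro.from_euler("xyz",[roll,pitch,yawdeg],degrees=True)
    print("t",round(s["time_s"],2),"tcp",np.round(s["tcp_pos"],1),"rot",np.round(np.degrees(s["tcp_rot"]),1),"F",np.round(s["ft_force"],1),"w",round(s["gripper_width"],1),"dp",np.round(R0.inv().apply(np.array(pos)-s["tcp_pos"]),1),"twist",np.round((R0.inv()*R1).as_rotvec(degrees=True),1))
E
python3 -c "
from h import *
go([543,-279,160],161)"
```

```text
t 0.1 tcp [ 211.8 -561.1  230.4] rot [ 179.9   -0.  -159.3] F [0.7 0.6 0.3] w 85.3 dp [-409.5  146.8   70.6] twist [ 0.1 -0.  39.7]
```

Request:
play_rows(
  deltas=[
    {"fingers": -1,"dp": [-55,20,0],"twist": [0,0,8]},
    {"fingers": -1,"dp": [-110,40,0],"twist": [0,0,16]},
    {"fingers": -1,"dp": [-165,60,0],"twist": [0,0,24]},
    {"fingers": -1,"dp": [-220,80,10],"twist": [0,0,32]},
    {"fingers": -1,"dp": [-275,100,20],"twist": [0,0,39.7]},
  ],
)

```text
time_s: 0.72
tcp_pos: [435.0, -369.1, 210.8]
tcp_rot: [3.141, -0.0, 2.805]
ft_force: [0.5, -0.5, -0.1]
gripper_width: 85.4
finger_force: 0.0
```

```bash
python3 -c "
from h import *
go([543,-279,160],161)"
```

```text
t 0.72 tcp [ 435.  -369.1  210.8] rot [180.   -0.  160.7] F [ 0.5 -0.5 -0.1] w 85.4 dp [-72.2 120.7  50.8] twist [ 0.  -0.  -0.3]
```

Request:
play_rows(
  deltas=[
    {"fingers": -1,"dp": [-26,43,10]},
    {"fingers": -1,"dp": [-52,87,30]},
    {"fingers": -1,"dp": [-72,120.5,50]},
    {"fingers": -1,"dp": [-72,120.5,50]},
  ],
)

```text
schema error: expected keys fingers, dp, twist
```

Run:
```python
from h import *
from plant import *
go([543,-279,15],161)
f=[]
for n,(x,y) in(("side",(325,120)),("top",(365,140))):
    c=read_camera(n);f.append(cv2.resize(c["image"][y:y+100,x:x+100,::-1],(400,400),interpolation=cv2.INTER_CUBIC))
cv2.imwrite("pics/c1.png",np.hstack(f))
```

```text
t 0.72 tcp [ 435.  -369.1  210.8] rot [180.   -0.  160.7] F [ 0.5 -0.5 -0.1] w 85.4 dp [-72.2 120.6 195.8] twist [ 0.  -0.  -0.3]
```

View pics/c1.png

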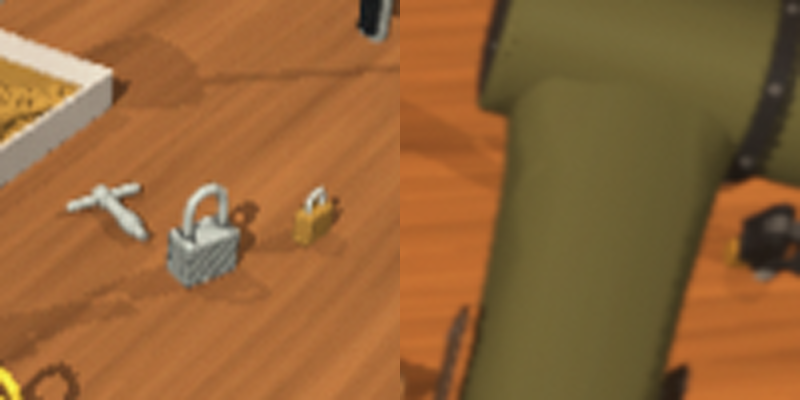

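The move was refused (missing twist key). The picture shows the lock unchanged in side view; the arm covers it in the top view.

Request:
play_rows(
  deltas=[
    {"fingers": -1,"dp": [-26,43,10],"twist": [0,0,0]},
    {"fingers": -1,"dp": [-52,87,30],"twist": [0,0,0]},
    {"fingers": -1,"dp": [-72,120.5,50],"twist": [0,0,0]},
    {"fingers": -1,"dp": [-72,120.5,80],"twist": [0,0,0]},
    {"fingers": -1,"dp": [-72,120.5,80],"twist": [0,0,0]},
  ],
)

```text
time_s: 1.45
tcp_pos: [539.7, -279.6, 128.0]
tcp_rot: [-3.142, -0.006, 2.81]
ft_force: [-0.0, -0.0, 0.0]
gripper_width: 84.8
finger_force: 0.0
```

Run:
```python
from h import *
from plant import *
go([543,-279,15],161)
c=read_camera("side")
cv2.imwrite("pics/c2.png",cv2.resize(c["image"][110:210,320:440,::-1],(720,600),interpolation=cv2.INTER_CUBIC))
```

```text
t 1.45 tcp [ 539.7 -279.6  128. ] rot [-180.    -0.3  161. ] F [-0. -0.  0.] w 84.8 dp [ -3.6   1.7 113. ] twist [-0.  -0.3  0. ]
```

View pics/c2.png

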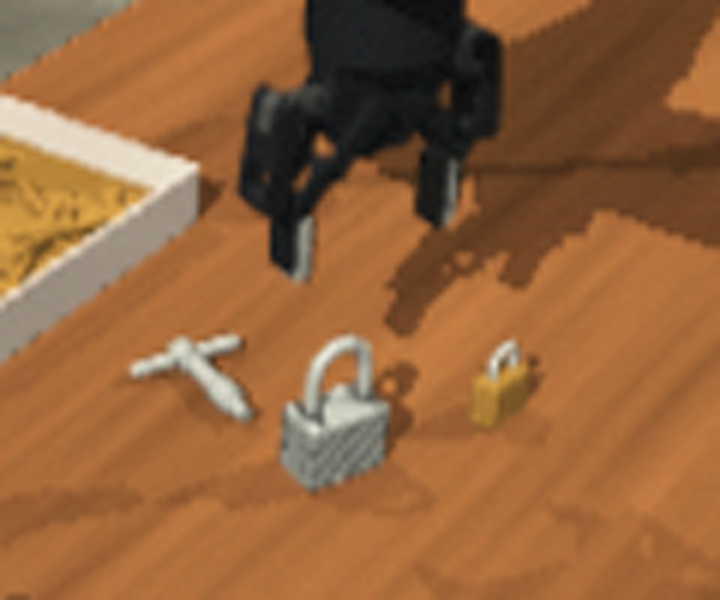

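The gripper is over the lock, with the fingertips at (295,275) and (440,225) straddling its width. The lock at (335,410) is undisturbed.

Request:
play_rows(
  deltas=[
    {"fingers": -1,"dp": [-3,1,40],"twist": [0,0,0]},
    {"fingers": -1,"dp": [-3,1,75],"twist": [0,0,0]},
    {"fingers": -1,"dp": [-3,1,100],"twist": [0,0,0]},
    {"fingers": -1,"dp": [-3,1,112.5],"twist": [0,0,0]},
    {"fingers": -1,"dp": [-3,1,112.5],"twist": [0,0,0]},
  ],
)

```text
time_s: 2.12
tcp_pos: [544.3, -280.8, 19.4]
tcp_rot: [-3.141, 0.0, 2.809]
ft_force: [0.7, 0.5, 0.7]
gripper_width: 85.7
finger_force: 0.0
```

Request:
play_rows(
  deltas=[
    {"fingers": 0,"dp": [0,0,0],"twist": [0,0,0]},
    {"fingers": 0.3,"dp": [0,0,0],"twist": [0,0,0]},
    {"fingers": 1,"dp": [0,0,0],"twist": [0,0,0]},
    {"fingers": 1,"dp": [0,0,0],"twist": [0,0,0]},
    {"fingers": 1,"dp": [0,0,0],"twist": [0,0,0]},
  ],
  grip_force=40,
)

```text
time_s: 2.75
tcp_pos: [545.4, -280.4, 20.6]
tcp_rot: [3.141, 0.003, 2.81]
ft_force: [0.3, 1.3, 6.4]
gripper_width: 49.6
finger_force: 43.5
```

Run:
```python
from h import *
from plant import *
go([543,-279,150],161);print(sense()["finger_force"])
c=read_camera("side")
cv2.imwrite("pics/c3.png",cv2.resize(c["image"][110:210,320:440,::-1],(720,600),interpolation=cv2.INTER_CUBIC))
```

```text
t 2.75 tcp [ 545.4 -280.4   20.6] rot [180.    0.2 161. ] F [0.3 1.3 6.4] w 49.6 dp [   2.4    0.6 -129.5] twist [ 0.   0.2 -0. ]
43.47651422023773
```

View pics/c3.png

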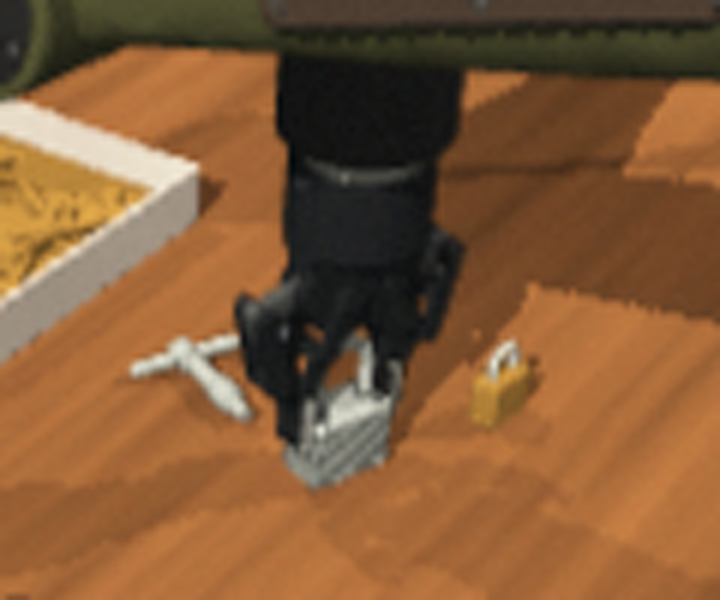

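The lock is held, opening 49.6 mm, with the brass lock and key untouched. Lifting.

Request:
play_rows(
  deltas=[
    {"fingers": 1,"dp": [0,0,-20],"twist": [0,0,0]},
    {"fingers": 1,"dp": [0,0,-60],"twist": [0,0,0]},
    {"fingers": 1,"dp": [0,0,-110],"twist": [0,0,0]},
    {"fingers": 1,"dp": [0,0,-160],"twist": [0,0,0]},
    {"fingers": 1,"dp": [0,0,-180],"twist": [0,0,0]},
  ],
)

```text
time_s: 3.42
tcp_pos: [545.0, -280.8, 203.2]
tcp_rot: [3.142, 0.005, 2.809]
ft_force: [0.4, 0.4, -3.3]
gripper_width: 48.7
finger_force: 42.6
```

```bash
python3 -c "
from h import *
go([466,180,190],161)"
```

```text
t 3.42 tcp [ 545.  -280.8  203.2] rot [180.    0.3 161. ] F [ 0.4  0.4 -3.3] w 48.7 dp [225.  409.8  12.1] twist [ 0.   0.3 -0. ]
```

Request:
play_rows(
  deltas=[
    {"fingers": 1,"dp": [15,27,0],"twist": [0,0,0]},
    {"fingers": 1,"dp": [40,73,0],"twist": [0,0,0]},
    {"fingers": 1,"dp": [68,123,0],"twist": [0,0,0]},
    {"fingers": 1,"dp": [96,173,0],"twist": [0,0,0]},
    {"fingers": 1,"dp": [123,223,0],"twist": [0,0,0]},
  ],
)

```text
time_s: 4.05
tcp_pos: [499.5, -27.7, 197.7]
tcp_rot: [-3.141, -0.002, 2.809]
ft_force: [1.2, 1.3, -3.0]
gripper_width: 48.9
finger_force: 42.5
```

Request:
play_rows(
  deltas=[
    {"fingers": 1,"dp": [28,50,0],"twist": [0,0,0]},
    {"fingers": 1,"dp": [55,100,0],"twist": [0,0,0]},
    {"fingers": 1,"dp": [82,150,0],"twist": [0,0,0]},
    {"fingers": 1,"dp": [99,180,6],"twist": [0,0,0]},
    {"fingers": 1,"dp": [102,187,12],"twist": [0,0,0]},
  ],
)

```text
time_s: 4.68
tcp_pos: [464.1, 182.3, 185.4]
tcp_rot: [-3.14, -0.002, 2.812]
ft_force: [0.3, 0.4, -3.1]
gripper_width: 48.9
finger_force: 42.5
```

Run:
```python
from h import *
from plant import *
go([466,180,132],161)
f=[]
S=read_camera("side");T=read_camera("top")
pickle.dump({"side":S,"top":T},open("cam1.pkl","wb"))
f=[cv2.resize(c["image"][y:y+120,x:x+80,::-1],(400,600),interpolation=cv2.INTER_CUBIC) for c,x,y in((S,240,150),(T,230,120))]
cv2.imwrite("pics/c4.png",np.hstack(f))
```

```text
t 4.67 tcp [464.1 182.3 185.4] rot [-1.799e+02 -1.000e-01  1.611e+02] F [ 0.3  0.4 -3.1] w 48.9 dp [-2.6 -1.5 53.4] twist [-0.1 -0.1  0.1]
```

View pics/c4.png

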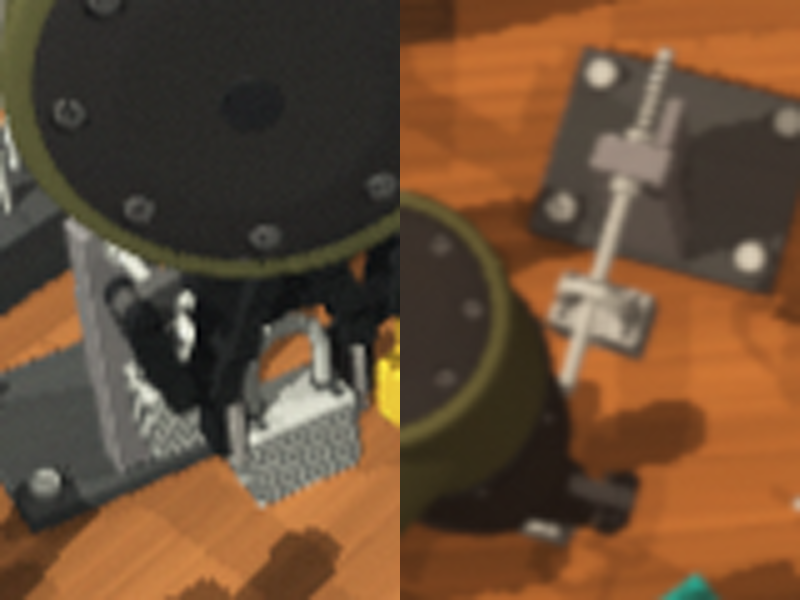

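The side crop shows the held lock's arch top at (297,318) with the hook tip behind it at (185,300). The top crop shows the bar running from (625,190) to (572,380), and lock1 at (600,315) unmoved.

Run:
```python
from h import *
np.set_printoptions(precision=1,suppress=True)
d=pickle.load(open("cam1.pkl","rb"));S,T=d["side"],d["top"]
print("arch",onz(S,240+297/5,150+318/5,247),"body top L/R",onz(S,240+245/5,150+445/5,207),onz(S,240+357/5,150+395/5,207))
print("tipS",onz(S,240+185/5,150+297/5,179))
# bar centreline from bright pixels per row
im=T["image"].astype(int);P=[]
for r in list(range(161,173))+list(range(187,194)):
    row=im[r,255:290].min(1);row=np.where(row>row.max()-50,row-row.max()+50,0);u=255+(row*np.arange(35)).sum()/row.sum();P.append(onz(T,u+0,r,165));print(r,round(u,1),P[-1])
P=np.array(P);k=np.polyfit(P[:,0],P[:,1],1);print(np.degrees(np.arctan(k[0])),"y at 523:",np.polyval(k,523), "res",(P[:,1]-np.polyval(k,P[:,0])))
```

```text
arch [458.3 176.4 247. ] body top L/R [456.  214.5 207. ] [438.6 164.9 207. ]
tipS [564.2 140.5 179. ]
161 270.6 [620.7 134.7 165. ]
162 270.8 [617.9 134.2 165. ]
163 272.1 [614.9 130.9 165. ]
164 272.1 [612.2 131.1 165. ]
165 271.9 [609.5 131.9 165. ]
166 271.7 [606.8 132.4 165. ]
167 271.2 [604.2 133.9 165. ]
168 271.0 [601.5 134.6 165. ]
169 270.8 [598.8 135.3 165. ]
170 270.5 [596.1 136.3 165. ]
171 270.1 [593.5 137.4 165. ]
172 269.9 [590.8 138.2 165. ]
187 269.6 [550.4 141.1 165. ]
188 267.2 [548.2 147.6 165. ]
189 264.8 [546.  154.1 165. ]
190 264.4 [543.4 155.2 165. ]
191 264.1 [540.8 156.2 165. ]
192 263.9 [538.2 156.9 165. ]
193 263.7 [535.5 157.5 165. ]
-16.416513071242274 y at 523: 158.59173160405837 res [ 4.9  3.6 -0.6 -1.2 -1.2 -1.5 -0.8 -0.8 -0.9 -0.7 -0.4 -0.4 -9.4 -3.6
  2.2  2.6  2.8  2.8  2.6]
```

Request:
play_rows(
  deltas=[
    {"fingers": 1,"dp": [0,0,20],"twist": [0,0,0]},
    {"fingers": 1,"dp": [0,0,45],"twist": [0,0,0]},
    {"fingers": 1,"dp": [0,0,53],"twist": [0,0,0]},
    {"fingers": 1,"dp": [-15,0,53],"twist": [0,0,0]},
    {"fingers": 1,"dp": [-30,0,53],"twist": [0,0,0]},
  ],
)

```text
time_s: 5.4
tcp_pos: [495.2, 170.4, 134.8]
tcp_rot: [3.141, 0.001, 2.809]
ft_force: [0.1, 0.5, -1.8]
gripper_width: 49.2
finger_force: 42.5
```

Request:
play_rows(
  deltas=[
    {"fingers": 1,"dp": [-7,0,0],"twist": [0,0,0]},
    {"fingers": 1,"dp": [-14,0,0],"twist": [0,0,0]},
    {"fingers": 1,"dp": [-21,0,0],"twist": [0,0,0]},
    {"fingers": 1,"dp": [-28,0,0],"twist": [0,0,0]},
  ],
)

```text
time_s: 5.9
tcp_pos: [520.5, 161.7, 133.9]
tcp_rot: [3.141, -0.0, 2.81]
ft_force: [-0.4, 0.1, -3.0]
gripper_width: 49.3
finger_force: 42.5
```

Run:
```python
from h import *
from plant import *
go([532.5,158.2,132],161)
S=read_camera("side");T=read_camera("top")
f=[cv2.resize(c["image"][y:y+120,x:x+80,::-1],(400,600),interpolation=cv2.INTER_CUBIC) for c,x,y in((S,240,150),(T,230,120))]
cv2.imwrite("pics/c5.png",np.hstack(f))
```

```text
t 5.9 tcp [520.5 161.7 133.9] rot [180.  -0. 161.] F [-0.4  0.1 -3. ] w 49.3 dp [-12.5   0.6   1.9] twist [ 0. -0. -0.]
```

View pics/c5.png

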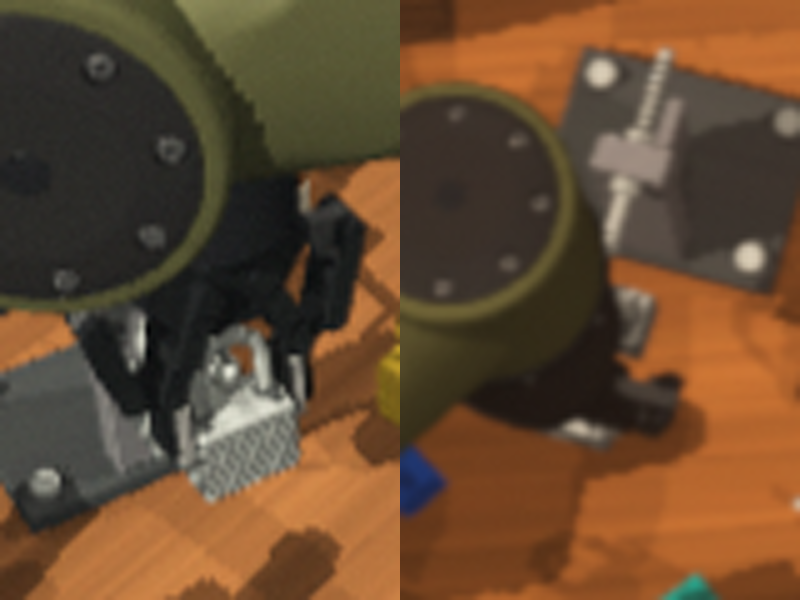

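The tip shows inside the arch opening at (227,370), slightly left of centre, with no contact force. I'll shift the lock 2 mm that way and advance.

Request:
play_rows(
  deltas=[
    {"fingers": 1,"dp": [-3,2,0],"twist": [0,0,0]},
    {"fingers": 1,"dp": [-7,2,0],"twist": [0,0,0]},
    {"fingers": 1,"dp": [-11,2,0],"twist": [0,0,0]},
    {"fingers": 1,"dp": [-13,2,0],"twist": [0,0,0]},
    {"fingers": 1,"dp": [-13,2,0],"twist": [0,0,0]},
  ],
)

```text
time_s: 6.62
tcp_pos: [533.2, 159.3, 133.8]
tcp_rot: [3.142, -0.0, 2.809]
ft_force: [-0.0, -0.4, -2.4]
gripper_width: 49.0
finger_force: 42.5
```

Request:
play_rows(
  deltas=[
    {"fingers": 1,"dp": [0,0,6],"twist": [0,0,0]},
    {"fingers": 1,"dp": [0,0,12],"twist": [0,0,0]},
    {"fingers": 1,"dp": [0,0,16],"twist": [0,0,0]},
    {"fingers": 1,"dp": [0,0,16],"twist": [0,0,0]},
  ],
)

```text
time_s: 7.12
tcp_pos: [532.8, 159.3, 117.2]
tcp_rot: [-3.141, -0.001, 2.81]
ft_force: [-0.4, 0.5, -3.1]
gripper_width: 49.2
finger_force: 42.5
```

Request:
play_rows(
  deltas=[
    {"fingers": 1,"dp": [-2,0,0],"twist": [0,0,0]},
    {"fingers": 1,"dp": [-5,0,0],"twist": [0,0,0]},
    {"fingers": 1,"dp": [-8,0,0],"twist": [0,0,0]},
    {"fingers": 1,"dp": [-11,0,0],"twist": [0,0,0]},
    {"fingers": 1,"dp": [-14,0,0],"twist": [0,0,0]},
  ],
)

```text
time_s: 7.75
tcp_pos: [546.5, 154.7, 117.8]
tcp_rot: [3.142, -0.0, 2.809]
ft_force: [-0.1, -0.3, -2.5]
gripper_width: 49.2
finger_force: 42.5
```

Request:
play_rows(
  deltas=[
    {"fingers": 1,"dp": [-2.5,0,0],"twist": [0,0,0]},
    {"fingers": 1,"dp": [-5,0,0],"twist": [0,0,0]},
    {"fingers": 1,"dp": [-7.5,0,0],"twist": [0,0,0]},
    {"fingers": 1,"dp": [-10,0,0],"twist": [0,0,0]},
    {"fingers": 1,"dp": [-12,0,0],"twist": [0,0,0]},
  ],
)

```text
time_s: 8.38
tcp_pos: [557.7, 150.9, 117.7]
tcp_rot: [-3.142, -0.0, 2.81]
ft_force: [-0.7, -0.4, -3.6]
gripper_width: 49.3
finger_force: 42.5
```

Request:
play_rows(
  deltas=[
    {"fingers": 1,"dp": [-1,0,0],"twist": [0,0,0]},
    {"fingers": 1,"dp": [-2,0,0],"twist": [0,0,0]},
    {"fingers": 1,"dp": [-3,0,0],"twist": [0,0,0]},
    {"fingers": 1,"dp": [-4,0,0],"twist": [0,0,0]},
    {"fingers": 1,"dp": [-5,0,0],"twist": [0,0,0]},
  ],
)

```text
time_s: 9.0
tcp_pos: [562.4, 149.3, 117.8]
tcp_rot: [3.141, -0.0, 2.81]
ft_force: [-0.9, 0.4, -3.5]
gripper_width: 49.4
finger_force: 42.5
```

Run:
```python
from h import *
from plant import *
go([532.5,158.2,132],161)
S=read_camera("side");T=read_camera("top")
f=[cv2.resize(c["image"][y:y+120,x:x+80,::-1],(400,600),interpolation=cv2.INTER_CUBIC) for c,x,y in((S,220,150),(T,230,120))]
cv2.imwrite("pics/c6.png",np.hstack(f))
```

```text
t 9.0 tcp [562.4 149.3 117.8] rot [180.  -0. 161.] F [-0.9  0.4 -3.5] w 49.4 dp [ 31.2  -1.3 -14.2] twist [ 0. -0. -0.]
```

View pics/c6.png

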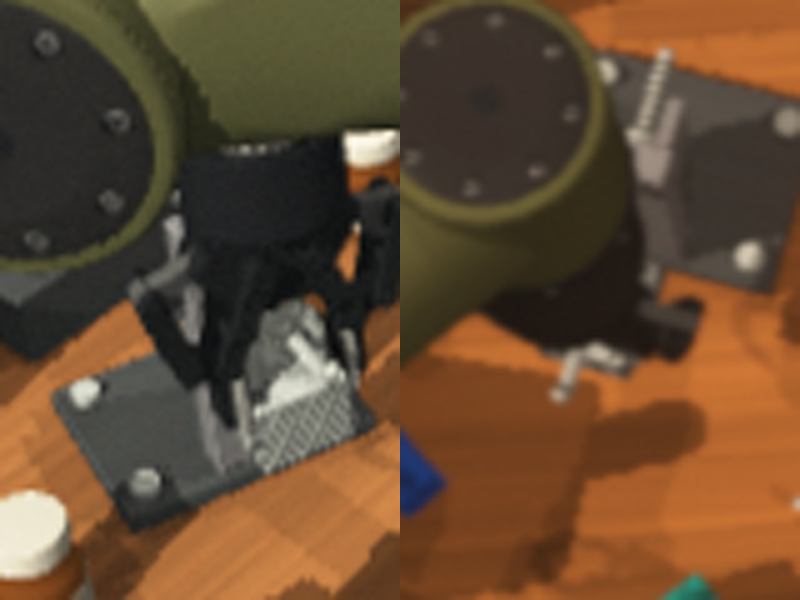

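The shackle is round the bar: the hook tip sticks out in front at top crop (560,395), and the bar shows through the arch at side crop (305,350). Continuing back slowly by feel.

Request:
play_rows(
  deltas=[
    {"fingers": 1,"dp": [-1.5,0,0],"twist": [0,0,0]},
    {"fingers": 1,"dp": [-3,0,0],"twist": [0,0,0]},
    {"fingers": 1,"dp": [-4.5,0,0],"twist": [0,0,0]},
    {"fingers": 1,"dp": [-6,0,0],"twist": [0,0,0]},
    {"fingers": 1,"dp": [-7.5,0,0],"twist": [0,0,0]},
  ],
)

```text
time_s: 9.72
tcp_pos: [569.6, 146.8, 117.8]
tcp_rot: [3.142, -0.0, 2.809]
ft_force: [-0.8, 0.4, -2.9]
gripper_width: 49.3
finger_force: 42.5
```

Request:
play_rows(
  deltas=[
    {"fingers": 1,"dp": [-1,0,0],"twist": [0,0,0]},
    {"fingers": 1,"dp": [-2,0,0],"twist": [0,0,0]},
    {"fingers": 1,"dp": [-3,0,0],"twist": [0,0,0]},
    {"fingers": 1,"dp": [-4,0,0],"twist": [0,0,0]},
    {"fingers": 1,"dp": [-5,0,0],"twist": [0,0,0]},
  ],
)

```text
time_s: 10.35
tcp_pos: [574.2, 145.2, 117.8]
tcp_rot: [3.142, -0.0, 2.809]
ft_force: [-1.1, 0.1, -3.4]
gripper_width: 49.1
finger_force: 42.5
```

Now in smaller calls.

Request:
play_rows(
  deltas=[
    {"fingers": 1,"dp": [-1,0,0],"twist": [0,0,0]},
    {"fingers": 1,"dp": [-2,0,0],"twist": [0,0,0]},
    {"fingers": 1,"dp": [-3,0,0],"twist": [0,0,0]},
  ],
)

```text
time_s: 10.72
tcp_pos: [577.1, 144.2, 117.8]
tcp_rot: [3.142, -0.0, 2.809]
ft_force: [-1.0, 0.8, -3.9]
gripper_width: 49.5
finger_force: 42.5
```

Request:
play_rows(
  deltas=[
    {"fingers": 1,"dp": [-1,0,0],"twist": [0,0,0]},
    {"fingers": 1,"dp": [-2,0,0],"twist": [0,0,0]},
  ],
)

```text
time_s: 10.98
tcp_pos: [579.0, 143.6, 117.8]
tcp_rot: [3.142, -0.0, 2.809]
ft_force: [-0.4, 0.2, -3.3]
gripper_width: 49.3
finger_force: 42.5
```

Request:
play_rows(
  deltas=[
    {"fingers": 1,"dp": [-1,0,0],"twist": [0,0,0]},
    {"fingers": 1,"dp": [-2,0,0],"twist": [0,0,0]},
  ],
)

```text
time_s: 11.22
tcp_pos: [580.8, 142.9, 117.8]
tcp_rot: [3.142, -0.0, 2.81]
ft_force: [-1.2, -0.1, -3.0]
gripper_width: 49.2
finger_force: 42.5
```

Request:
play_rows(
  deltas=[
    {"fingers": 1,"dp": [-0.7,0,0],"twist": [0,0,0]},
    {"fingers": 1,"dp": [-1.5,0,0],"twist": [0,0,0]},
  ],
)

```text
time_s: 11.48
tcp_pos: [582.3, 142.4, 117.8]
tcp_rot: [3.142, -0.0, 2.809]
ft_force: [-0.4, -0.5, -3.1]
gripper_width: 49.2
finger_force: 42.5
```

Request:
play_rows(
  deltas=[
    {"fingers": 1,"dp": [-0.7,0,0],"twist": [0,0,0]},
    {"fingers": 1,"dp": [-1.5,0,0],"twist": [0,0,0]},
  ],
)

```text
time_s: 11.72
tcp_pos: [583.7, 141.9, 117.8]
tcp_rot: [3.142, -0.0, 2.809]
ft_force: [-1.0, -0.3, -3.6]
gripper_width: 49.1
finger_force: 42.5
```

Request:
play_rows(
  deltas=[
    {"fingers": 1,"dp": [-0.7,0,0],"twist": [0,0,0]},
    {"fingers": 1,"dp": [-1.5,0,0],"twist": [0,0,0]},
  ],
)

```text
time_s: 11.98
tcp_pos: [585.1, 141.5, 117.8]
tcp_rot: [3.142, -0.0, 2.809]
ft_force: [-1.4, 0.2, -2.7]
gripper_width: 49.1
finger_force: 42.5
```

Request:
play_rows(
  deltas=[
    {"fingers": 1,"dp": [-0.6,0,0],"twist": [0,0,0]},
    {"fingers": 1,"dp": [-1.2,0,0],"twist": [0,0,0]},
  ],
)

```text
time_s: 12.22
tcp_pos: [586.2, 141.1, 117.8]
tcp_rot: [3.142, -0.0, 2.809]
ft_force: [-1.4, 0.7, -2.8]
gripper_width: 48.9
finger_force: 42.5
```

Request:
play_rows(
  deltas=[
    {"fingers": 1,"dp": [-0.6,0,0],"twist": [0,0,0]},
    {"fingers": 1,"dp": [-1.2,0,0],"twist": [0,0,0]},
  ],
)

```text
time_s: 12.48
tcp_pos: [587.3, 140.7, 117.8]
tcp_rot: [3.142, -0.0, 2.81]
ft_force: [-1.2, 0.0, -3.6]
gripper_width: 49.4
finger_force: 42.5
```

Request:
play_rows(
  deltas=[
    {"fingers": 1,"dp": [-0.6,0,0],"twist": [0,0,0]},
    {"fingers": 1,"dp": [-1.2,0,0],"twist": [0,0,0]},
  ],
)

```text
time_s: 12.72
tcp_pos: [588.4, 140.3, 117.8]
tcp_rot: [-3.142, -0.0, 2.81]
ft_force: [-1.6, 0.9, -2.6]
gripper_width: 49.5
finger_force: 42.5
```

Request:
play_rows(
  deltas=[
    {"fingers": 1,"dp": [-0.6,0,0],"twist": [0,0,0]},
    {"fingers": 1,"dp": [-1.2,0,0],"twist": [0,0,0]},
  ],
)

```text
time_s: 12.98
tcp_pos: [589.6, 140.0, 118.1]
tcp_rot: [3.141, -0.0, 2.81]
ft_force: [-3.2, 1.2, -1.6]
gripper_width: 49.2
finger_force: 42.7
```

Request:
play_rows(
  deltas=[
    {"fingers": 1,"dp": [-0.3,0,0],"twist": [0,0,0]},
    {"fingers": 1,"dp": [-0.3,0,0],"twist": [0,0,0]},
  ],
)

```text
time_s: 13.22
tcp_pos: [590.0, 139.9, 118.0]
tcp_rot: [3.141, 0.0, 2.81]
ft_force: [-2.2, 0.9, -1.7]
gripper_width: 49.0
finger_force: 42.7
```

Request:
play_rows(
  deltas=[
    {"fingers": 1,"dp": [-0.5,0,0],"twist": [0,0,0]},
    {"fingers": 1,"dp": [-0.5,0,0],"twist": [0,0,0]},
  ],
)

```text
time_s: 13.48
tcp_pos: [590.5, 139.7, 117.8]
tcp_rot: [3.141, 0.0, 2.81]
ft_force: [-1.2, 1.1, -2.1]
gripper_width: 49.3
finger_force: 42.7
```

Request:
play_rows(
  deltas=[
    {"fingers": 1,"dp": [-0.5,0,0],"twist": [0,0,0]},
    {"fingers": 1,"dp": [-0.5,0,0],"twist": [0,0,0]},
  ],
)

```text
time_s: 13.72
tcp_pos: [590.9, 139.5, 117.8]
tcp_rot: [3.141, 0.0, 2.809]
ft_force: [-1.0, 1.0, -2.4]
gripper_width: 49.0
finger_force: 42.7
```

Request:
play_rows(
  deltas=[
    {"fingers": 1,"dp": [-0.5,0,0],"twist": [0,0,0]},
    {"fingers": 1,"dp": [-0.5,0,0],"twist": [0,0,0]},
  ],
)

```text
time_s: 13.98
tcp_pos: [591.3, 139.3, 117.8]
tcp_rot: [3.142, -0.0, 2.809]
ft_force: [-1.3, 0.8, -2.2]
gripper_width: 49.0
finger_force: 42.8
```

Request:
play_rows(
  deltas=[
    {"fingers": 1,"dp": [-0.7,0,0],"twist": [0,0,0]},
    {"fingers": 1,"dp": [-0.7,0,0],"twist": [0,0,0]},
  ],
)

```text
time_s: 14.22
tcp_pos: [592.1, 139.0, 117.8]
tcp_rot: [3.142, 0.0, 2.809]
ft_force: [-1.6, 0.6, -1.0]
gripper_width: 49.4
finger_force: 42.7
```

Request:
play_rows(
  deltas=[
    {"fingers": 1,"dp": [-0.7,0,0],"twist": [0,0,0]},
    {"fingers": 1,"dp": [-0.7,0,0],"twist": [0,0,0]},
  ],
)

```text
time_s: 14.48
tcp_pos: [592.7, 138.8, 117.8]
tcp_rot: [3.141, 0.0, 2.809]
ft_force: [-2.5, 0.4, -1.5]
gripper_width: 49.0
finger_force: 42.7
```

Request:
play_rows(
  deltas=[
    {"fingers": 1,"dp": [-0.5,0,0],"twist": [0,0,0]},
    {"fingers": 1,"dp": [-0.5,0,0],"twist": [0,0,0]},
  ],
)

```text
time_s: 14.72
tcp_pos: [593.0, 138.7, 117.8]
tcp_rot: [3.142, -0.0, 2.81]
ft_force: [-2.6, 1.0, -0.5]
gripper_width: 49.5
finger_force: 42.8
```

Request:
play_rows(
  deltas=[
    {"fingers": 1,"dp": [-0.5,0,0],"twist": [0,0,0]},
    {"fingers": 1,"dp": [-0.5,0,0],"twist": [0,0,0]},
  ],
)

```text
time_s: 14.98
tcp_pos: [593.0, 138.7, 117.8]
tcp_rot: [-3.141, -0.001, 2.81]
ft_force: [-5.4, 1.9, 0.1]
gripper_width: 49.0
finger_force: 42.9
```

Request:
play_rows(
  deltas=[
    {"fingers": 1,"dp": [-0.5,0,0],"twist": [0,0,0]},
    {"fingers": 1,"dp": [-0.5,0,0],"twist": [0,0,0]},
  ],
)

```text
time_s: 15.22
tcp_pos: [593.1, 138.7, 117.8]
tcp_rot: [-3.141, -0.002, 2.81]
ft_force: [-7.8, 2.0, 1.6]
gripper_width: 49.1
finger_force: 43.0
```

Request:
play_rows(
  deltas=[
    {"fingers": 1,"dp": [0,0,0],"twist": [0,0,0]},
    {"fingers": 1,"dp": [0,0,0],"twist": [0,0,0]},
    {"fingers": 1,"dp": [0,0,0],"twist": [0,0,0]},
  ],
)

```text
time_s: 15.6
tcp_pos: [593.0, 138.7, 117.8]
tcp_rot: [-3.141, -0.002, 2.81]
ft_force: [-8.3, 2.3, 0.9]
gripper_width: 49.1
finger_force: 43.0
```

Run:
```python
from h import *
from plant import *
go([532.5,158.2,132],161)
S=read_camera("side");T=read_camera("top")
f=[cv2.resize(c["image"][y:y+120,x:x+80,::-1],(400,600),interpolation=cv2.INTER_CUBIC) for c,x,y in((S,220,150),(T,230,120))]
cv2.imwrite("pics/c7.png",np.hstack(f))
```

```text
t 15.6 tcp [593.  138.7 117.8] rot [-1.80e+02 -1.00e-01  1.61e+02] F [-8.3  2.3  0.9] w 49.1 dp [ 63.6  -1.2 -14.1] twist [-0.  -0.1  0. ]
```

View pics/c7.png

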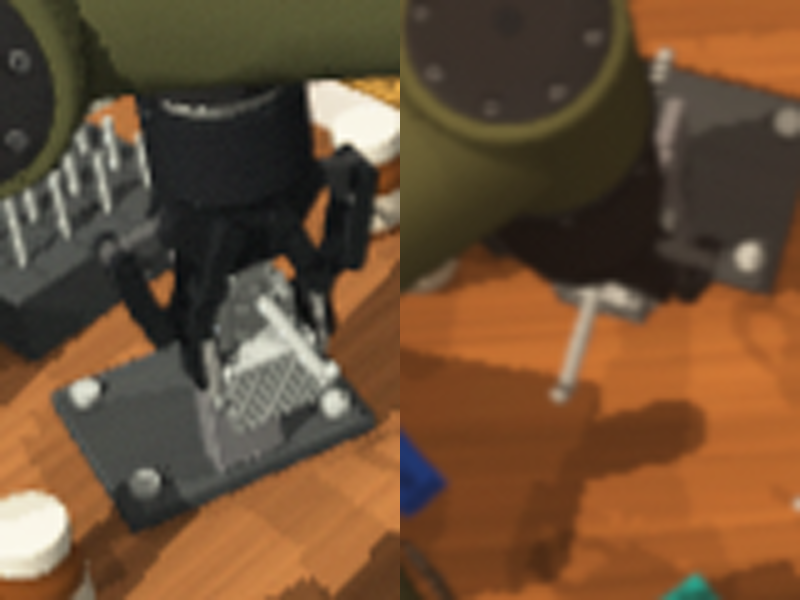

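Both locks are pressed at 8.6 N against the post, steady; the tip is clear at top crop (560,395). I'll ease off, then lower the lock onto the bar.

Request:
play_rows(
  deltas=[
    {"fingers": 1,"dp": [1,0,0],"twist": [0,0,0]},
    {"fingers": 1,"dp": [2,0,0],"twist": [0,0,0]},
    {"fingers": 1,"dp": [2,0,1],"twist": [0,0,0]},
    {"fingers": 1,"dp": [2,0,2],"twist": [0,0,0]},
    {"fingers": 1,"dp": [2,0,2],"twist": [0,0,0]},
  ],
)

```text
time_s: 16.32
tcp_pos: [592.2, 138.9, 115.5]
tcp_rot: [-3.141, -0.0, 2.809]
ft_force: [0.6, -0.7, -3.1]
gripper_width: 48.9
finger_force: 42.5
```

Request:
play_rows(
  deltas=[
    {"fingers": 1,"dp": [0,0,0.7],"twist": [0,0,0]},
    {"fingers": 1,"dp": [0,0,1.2],"twist": [0,0,0]},
    {"fingers": 1,"dp": [0,0,1.2],"twist": [0,0,0]},
  ],
)

```text
time_s: 16.7
tcp_pos: [592.1, 139.0, 114.5]
tcp_rot: [3.142, -0.0, 2.81]
ft_force: [-0.8, 0.5, -2.5]
gripper_width: 49.0
finger_force: 42.5
```

Request:
play_rows(
  deltas=[
    {"fingers": 1,"dp": [0,0,0.7],"twist": [0,0,0]},
    {"fingers": 1,"dp": [0,0,1.0],"twist": [0,0,0]},
    {"fingers": 1,"dp": [0,0,1.0],"twist": [0,0,0]},
  ],
)

```text
time_s: 17.08
tcp_pos: [592.2, 139.0, 113.7]
tcp_rot: [-3.142, 0.0, 2.81]
ft_force: [-0.2, -0.7, -1.9]
gripper_width: 49.0
finger_force: 42.5
```

Request:
play_rows(
  deltas=[
    {"fingers": 1,"dp": [0,0,0.4],"twist": [0,0,0]},
    {"fingers": 1,"dp": [0,0,0.8],"twist": [0,0,0]},
    {"fingers": 1,"dp": [0,0,0.8],"twist": [0,0,0]},
  ],
)

```text
time_s: 17.45
tcp_pos: [592.4, 138.9, 113.4]
tcp_rot: [3.141, 0.001, 2.81]
ft_force: [-0.6, -1.5, 1.4]
gripper_width: 49.3
finger_force: 43.0
```

The arch is resting on the bar. Releasing.

Request:
play_rows(
  deltas=[
    {"fingers": 0.2,"dp": [0,0,0],"twist": [0,0,0]},
    {"fingers": -0.3,"dp": [0,0,0],"twist": [0,0,0]},
    {"fingers": -1,"dp": [0,0,0],"twist": [0,0,0]},
    {"fingers": -1,"dp": [0,0,0],"twist": [0,0,0]},
    {"fingers": -1,"dp": [0,0,0],"twist": [0,0,0]},
  ],
)

```text
time_s: 18.08
tcp_pos: [592.1, 139.1, 112.7]
tcp_rot: [3.141, -0.0, 2.81]
ft_force: [0.2, -0.3, 0.9]
gripper_width: 85.4
finger_force: 0.0
```

Request:
play_rows(
  deltas=[
    {"fingers": -1,"dp": [0,0,-10],"twist": [0,0,0]},
    {"fingers": -1,"dp": [0,0,-40],"twist": [0,0,0]},
    {"fingers": -1,"dp": [0,0,-80],"twist": [0,0,0]},
    {"fingers": -1,"dp": [0,0,-120],"twist": [0,0,0]},
    {"fingers": -1,"dp": [40,0,-150],"twist": [0,0,0]},
  ],
)

```text
time_s: 18.7
tcp_pos: [555.0, 151.6, 264.4]
tcp_rot: [-3.141, 0.001, 2.807]
ft_force: [-0.5, 0.4, 0.3]
gripper_width: 85.0
finger_force: 0.0
```

Request:
play_rows(
  deltas=[
    {"fingers": -1,"dp": [50,0,0],"twist": [0,0,0]},
    {"fingers": -1,"dp": [70,-50,0],"twist": [0,0,0]},
    {"fingers": -1,"dp": [90,-100,0],"twist": [0,0,0]},
    {"fingers": -1,"dp": [90,-150,0],"twist": [0,0,0]},
    {"fingers": -1,"dp": [90,-200,0],"twist": [0,0,0]},
  ],
)

```text
time_s: 19.32
tcp_pos: [403.2, -8.9, 264.1]
tcp_rot: [3.14, 0.002, 2.811]
ft_force: [0.7, -0.7, -0.1]
gripper_width: 85.5
finger_force: 0.0
```

Run:
```python
from h import *
from plant import *
S=read_camera("side");T=read_camera("top")
f=[cv2.resize(c["image"][y:y+120,x:x+80,::-1],(400,600),interpolation=cv2.INTER_CUBIC) for c,x,y in((S,220,150),(T,230,120))]
cv2.imwrite("pics/c8.png",np.hstack(f))
```

```text
(no output)
```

View pics/c8.png

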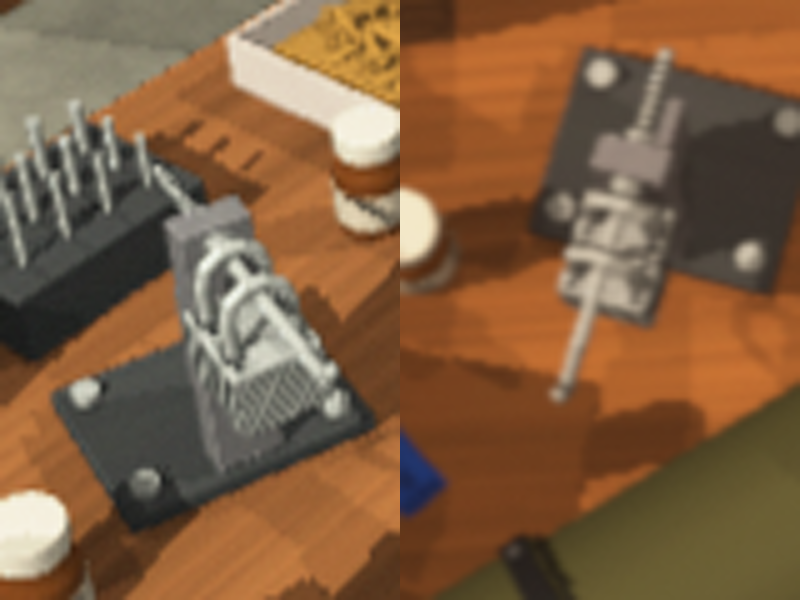

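Both locks hang upright and close together against the post (side (265,330), top (615,260)), and the front of the hook is clear. I'll let them settle and then hand in.

Request:
play_rows(
  deltas=[
    {"fingers": -1,"dp": [0,0,0],"twist": [0,0,0]},
    {"fingers": -1,"dp": [0,0,0],"twist": [0,0,0]},
    {"fingers": -1,"dp": [0,0,0],"twist": [0,0,0]},
    {"fingers": -1,"dp": [0,0,0],"twist": [0,0,0]},
    {"fingers": -1,"dp": [0,0,0],"twist": [0,0,0]},
  ],
)

```text
time_s: 20.05
tcp_pos: [404.1, -7.4, 262.7]
tcp_rot: [-3.141, -0.0, 2.81]
ft_force: [-0.2, 0.4, 0.0]
gripper_width: 85.5
finger_force: 0.0
```

```bash
python3 -c "
from plant import *
print(finish_job())"
```

```text
the job is handed in; nothing more can be done
None
```

I hung the second padlock on the hook in front of the first, pressed both back until the first bore on the post (about 8.6 N), released them hanging close together with the front of the hook clear, and handed the job in at about 20 s; no verdict was returned.

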